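# Dock the catch tray and release a bottle from the gravity dispenser

## Robot

A 7-joint arm with a two-finger parallel gripper is mounted at the origin on a cart in front of the work surface, level with it; the furniture and walls round the work are solid. World frame = base frame: x ahead of the robot, y to its left, z up, the work surface at z = 0. Lengths are in m, angles in rad, forces in N, time in s.
With the tool pointing down it reaches from about 0.425 to 1.025 m from the base axis. Payload 9.4 kg.
Tool frame: the origin (TCP) lies on the centre line of the jaws, within the pads' length; the fingertips stand 14 mm ahead of it and the grasp point (between the pads) lies 5 mm behind it; y points along the fingers, x is the direction in which the jaws open and shut, and the axes are right-handed (so a half turn about y gives the same grasp; the last joint's range is limited). The gripper opens to 93 mm and grips with 3 to 60 N. Pads are 15 mm wide; open, the fingers measure 128 mm over their backs; the gripper's body (75 mm by 188 mm) begins 65 mm behind the grasp point.
Start: joints at [1.096, 0.599, -0.003, 1.599, 0.002, 0.943, -0.08], TCP at [0.281, -0.668, 0.233] pointing down, gripper open.
Joint ranges: [-2.57, 2.57], [-0.35, 1.97], [-1.29, 1.29], [0.11, 2.56], [-1.05, 4.19], [0.11, 1.86], [-2.63, 2.63]. Speed limits (rad/s): [2.22, 2.22, 3.01, 3.01, 3.14, 3.14, 3.14].

## Interface

Orientations are given as a unit quaternion [x, y, z, w].
In Python, from station import reach, movel, move_j, open_gripper, gripper_close, wait, inverse_kinematics, get_obs, read_camera, camera_info, PlanningError, job_done gives the robot as it stands. Calls block until the motion is done:
- reach(position, orientation): joint-space move of the TCP to a pose.
- movel(position, max_speed=0.15, attitude=None, until_force=None): straight line of the TCP; attitude=None keeps the orientation; max_speed is the mean speed in m/s. With until_force (N) it stops when the force on the tool has changed by that much, and returns True; else False.
- move_j(angles): joint-space move.
- open_gripper() and gripper_close(grip_force=None): open the fingers fully, or close them until they stop; grip_force is the grip in N (None keeps the last).
- wait(seconds).
- inverse_kinematics(position, orientation): joint angles nearest the present ones, or None.
- get_obs(): the state.
- read_camera(name): name is "scene" or "top" or "wrist"; returns (picture, depth): 384x512x3 uint8, red, green, blue; 384x512 float32, m along the optical axis (not along the pixel's ray), 0 where there is no reading.
- camera_info(name): a dict with "fx", "fy", "cx", "cy" (pixels), "rvec" (rotation vector, rad) and "tvec" (3), from world to camera coordinates, as OpenCV has them; the wrist camera has in their place "T_tool_cam" (4x4, takes a point from camera to tool coordinates, whose origin is the TCP and whose axes are the tool frame's). Camera axes: x right, y down, z forward; pixel columns grow to the right and rows downward; lengths in m; the calibration is good to about 2 mm. A picture is of the moment at which its call begins: read the wrist's pose just before it. camera_info takes no time and is no camera call.
A pose or a line that the arm cannot do raises PlanningError and nothing moves.
- job_done(): hands the job in, once; it reports no verdict.
The state is a dict: "clock": time; "joint_pos": joint angles; "qvel": joint speeds; "joint_torque": joint torques, N m; "ee_pos": TCP position; "eef_rot": TCP orientation; "force": force on the tool from outside, world axes, zero at the start; "ft_torque": the same for the moment, N m; "grip_width": finger opening in m.
Only numpy, scipy, OpenCV 4.12 (cv2) and the standard library are available. Lean on these libraries where they do the work, as an engineer would, in place of code of your own. Each camera call takes 0.05 s, during which the arm holds its last target.

## Task

Take the catch tray out of its parking bay, turn it round and slide it into the dispenser's dock, low rim first under the chute and home against the stop. Then twist the spring-return release knob clockwise to its stop, let the bottle roll down into the tray and let the knob spring back home. Leave the tray docked with the bottle in it, never touch the bottle, and do not push over or shove aside the jar, the beaker and the small bottle standing around.

Things in the scene. Friction and masses are not known exactly. Their poses are not given: they have to be found in the camera images.
- tray_center (a point): Loose catch tray of plain aluminium: open box 150 mm long (own x) by 116 mm wide, walls 30 mm high, side walls and floor 5 mm thick, two low ribs across the floor, 0.35 kg. Point on its centre line, 15 mm above its underside. Own -x end: plain low rim; +x end: upright grip tab. It starts with its tab end in the parking bay under the roof, rim end 95 to 102 mm out.
- tray_rim (a point): Middle of the tray's low end wall (8 mm thick along the tray's x, 30 mm high), 15 mm above the underside, 71 mm from the tray's centre along own -x. It can be pinched from above, one finger inside the tray. This end goes under the chute. Axes as the tray's.
- tray_tab (a point): The upright tab at the tray's other end: plate 10 mm thick along the tray's x, 50 mm wide, rising from the end wall to 60 mm above the underside; this point is 45 mm above the underside, 70 mm from the centre along own +x. In the dock it is the only good place to hold the tray.
- bay_mouth (a point): Middle of the foot of the parking bay's mouth, on the bench. Fixed grey sheet-metal box open towards its own -x; runs 68 mm along own +x, inner width 130 mm, outer 142 mm, front lip 66 mm above the bench, roof top 76 mm. Pull the tray straight out along the bay's -x by some 60 mm before lifting it.
- dock (a point): Middle of the foot of the dispenser's stop face, on the bench. Own x points into the fixed machine, y to its left. The tray slides in on the bench along +x until the rim's outer face meets the face at x = 0 (tray_rim then at x -4 mm, y 0, the tray's own x opposite to the dock's). Guide rails 30 mm high, inner faces at y +-63 mm, from x -115 mm to 0, flared out to x -146, y +-84 mm.
- chute_lip (a point): Middle of the lower edge of the steel chute, 46 mm above the bench, at x -30 mm, y 0 in the dock's frame; axes as the dock's. Underside here 40 mm above the bench, so the tray's rim passes below. The chute rises from here along +x at 20 degrees, 109 mm wide; its side walls start beside the lip and reach 136 mm height at the rear, x 93 mm in the dock's frame.
- column_top (a point): Middle of the top face of the dispenser's square grey control column, 110 mm above the bench, 96 mm along own x by 90 mm, to the right of the chute; axes as the dock's. It carries the release knob.
- knob_grip (a point): Middle of the release knob's grip bar, on the knob's vertical axis, 136 mm above the bench: black bar 56 mm long (own x), 18 mm thick (own y), 30 mm high (top 15 mm above this point), on a round foot on the control column. The frame turns with the knob; at home its x is the dock's x. In the dock's frame it is at x -27, y -127 mm.
- release_knob (a joint): Angle of the release knob, rad: 0 at home, growing clockwise seen from above, stop at 1.1. A spring brings it home when let go (0.035 N m at home, 0.11 N m at the stop). It lowers the gate in front of the bottle, which is clear only near the stop; the bottle needs about a second to roll out, so keep the knob at the stop some 1.5 s before letting it return.
- bottle_center (a point): Middle of the closed round plastic bottle, 45 mm across, 92 mm long, 0.14 kg (own z along the bottle), lying crosswise in the chute behind the gate, about 100 mm up. It must not be touched by the gripper; it rolls out by itself.
- stirrer_foot (a point): Foot of the middle of a fixed magnetic stirrer on the bench, about 185 mm along x by 145 mm, 68 mm high, with a large beaker on it up to 162 mm.
- stand_foot (a point): Foot of the middle of the fixed retort stand's base plate on the bench, 200 mm along x by 125 mm, 16 mm high; its rod rises 456 mm from 75 mm behind this point, a clamp arm leads left from it at 260 mm height, 51 mm behind this point.
- jar_center (a point): Bystander: open glass sample jar, 69 mm across, 105 mm high, standing loose; point half-way up on its axis.
- beaker_center (a point): Bystander: glass beaker 58 mm across, 68 mm high, standing loose; point half-way up on its axis.
- reagent_center (a point): Bystander: small capped reagent bottle, 45 mm across, 92 mm high, standing upright loose on the bench; point half-way up on its axis.

How it is judged:
On the way, in this order (a step that is already met when the one before it is completed fails the run):
1. the tray lies released in the dock, rim first against the stop, bottle still in the chute (x of tray_rim in the frame of dock between -0.022 and 0.005 m and y of tray_rim in the frame of dock between -0.012 and 0.012 m and x of tray_center in the frame of dock below -0.06 m and angle between the x axis of tray_center and the x axis of dock, either way round below 0.09 rad and angle between tray_center's own z axis and vertical below 0.05 rad and height (world z) of tray_center below 0.022 m and height (world z) of bottle_center above 0.07 m and contact force between the fingers and tray below 0.2 N), for 0.2 s.
2. the knob is twisted to its stop with the tray docked (x of tray_rim in the frame of dock between -0.022 and 0.005 m and y of tray_rim in the frame of dock between -0.012 and 0.012 m and x of tray_center in the frame of dock below -0.06 m and angle between the x axis of tray_center and the x axis of dock, either way round below 0.09 rad and angle between tray_center's own z axis and vertical below 0.05 rad and height (world z) of tray_center below 0.022 m and value of joint release_knob above 1.02 rad), for 0.1 s.
3. the bottle has rolled into the tray and the knob is back home (x of bottle_center in the frame of tray_center between -0.075 and 0.075 m and y of bottle_center in the frame of tray_center between -0.05 and 0.05 m and z of bottle_center in the frame of tray_center below 0.03 m and value of joint release_knob below 0.06 rad), for 0.2 s.
At the end, for the whole second after the job is handed in: The tray lies flat in the dock with its rim end at the stop (outer face within 18 mm of it, within 12 mm sideways, aligned within 0.09 rad), the bottle lies at rest in the tray, the knob is back home (under 0.06 rad) (all of step 3 and x of tray_rim in the frame of dock between -0.022 and 0.005 m and y of tray_rim in the frame of dock between -0.012 and 0.012 m and x of tray_center in the frame of dock below -0.06 m and angle between the x axis of tray_center and the x axis of dock, either way round below 0.09 rad and angle between tray_center's own z axis and vertical below 0.05 rad and height (world z) of tray_center below 0.022 m and linear speed of tray below 0.02 m/s and linear speed of bottle below 0.03 m/s); the robot touches nothing.
It fails at once if the gripper touches the bottle (contact force between the fingers and bottle above 0.3 N).
It fails at once if the arm touches the bottle (contact force between the arm and bottle above 0.3 N).
It fails at once if the sample jar is shoved more than 30 mm or tipped (distance of jar_center from where it was at the start of the episode above 0.03 m or angle between jar_center's own z axis and vertical above 0.3 rad).
It fails at once if the beaker is shoved more than 30 mm or tipped (distance of beaker_center from where it was at the start of the episode above 0.03 m or angle between beaker_center's own z axis and vertical above 0.3 rad).
It fails at once if the reagent bottle is shoved more than 30 mm or tipped (distance of reagent_center from where it was at the start of the episode above 0.03 m or angle between reagent_center's own z axis and vertical above 0.3 rad).
It also fails if it takes over 72 s, if anything falls off the work surface, if the arm or the gripper's body presses on something with over 40 N, if the wrist force passes 120 N, or if a joint passes its speed limit or range.

## Working session

There is one attempt and no reset: what is moved stays moved. The work goes in short steps, each a Python script; the robot and the scene stay as the last script left them, time stands still between calls to the robot, and variables do not carry over. Pictures are saved under pics/ and viewed, and the job is handed in when it is done.

```bash
ls; mkdir -p pics
python3 - <<'E'
from station import *
import cv2,numpy as np
for n in ("scene","top"):
    p,d=read_camera(n); cv2.imwrite(f"pics/{n}0.png",cv2.resize(p[:,:,::-1],(800,600),interpolation=cv2.INTER_CUBIC)); np.savez(f"{n}0.npz",p=p,d=d)
    print(n,camera_info(n))
print(get_obs())
print(camera_info("wrist"))
E
```

```text
pics
scene {'fx': 500.0317928149643, 'fy': 500.0317928149643, 'cx': 249.67174334084004, 'cy': 194.86393702567386, 'rvec': array([ 1.18684995, -2.06786508,  1.17886867]), 'tvec': array([0.41659946, 0.30516722, 1.03384358])}
top {'fx': 496.71974152602905, 'fy': 496.71974152602905, 'cx': 257.8802404323114, 'cy': 189.39271495575213, 'rvec': array([ 2.18695402, -2.15055991,  0.09942404]), 'tvec': array([0.15807493, 0.57400254, 1.68558   ])}
{'clock': 0.1, 'joint_pos': array([ 1.09630557,  0.6000591 , -0.00254213,  1.60002025,  0.00178346,
        0.9429325 , -0.07981077]), 'qvel': array([-7.35448533e-06, -1.41804288e-03, -9.27460585e-04, -1.45557569e-03,
       -2.46525880e-04,  5.49426137e-04, -8.92280862e-04]), 'joint_torque': array([ 4.49066487e-03, -7.66552448e+01,  1.50171004e+00, -2.52937049e+01,
       -5.23329154e-02,  1.35591882e-02,  5.37060487e-05]), 'ee_pos': array([ 0.28068438, -0.66801341,  0.23184682]), 'eef_rot': array([-0.58870195,  0.39177755, -0.39089933,  0.58918425]), 'force': array([ 0.03427557,  1.05652643, -0.27567767]), 'ft_torque': array([0.04678395, 0.03577983, 0.02311356]), 'grip_width': 0.09299436880331768}
{'fx': 301.95635657994325, 'fy': 301.95635657994325, 'cx': 253.11715202425975, 'cy': 191.4395064175946, 'T_tool_cam': array([[ 9.99999452e-01,  7.73607226e-04, -7.05182016e-04,
         2.08634823e-04],
       [ 9.06145542e-04, -3.02473370e-01,  9.53157405e-01,
        -1.52406856e-01],
       [ 5.24070675e-04, -9.53157522e-01, -3.02473905e-01,
         8.40855725e-02],
       [ 0.00000000e+00,  0.00000000e+00,  0.00000000e+00,
         1.00000000e+00]])}
```

View pics/scene0.png

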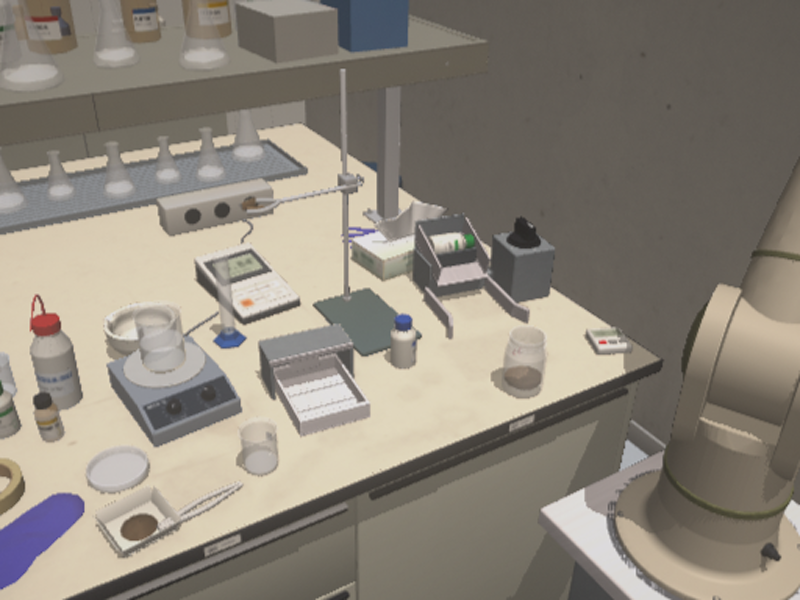

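View pics/top0.png

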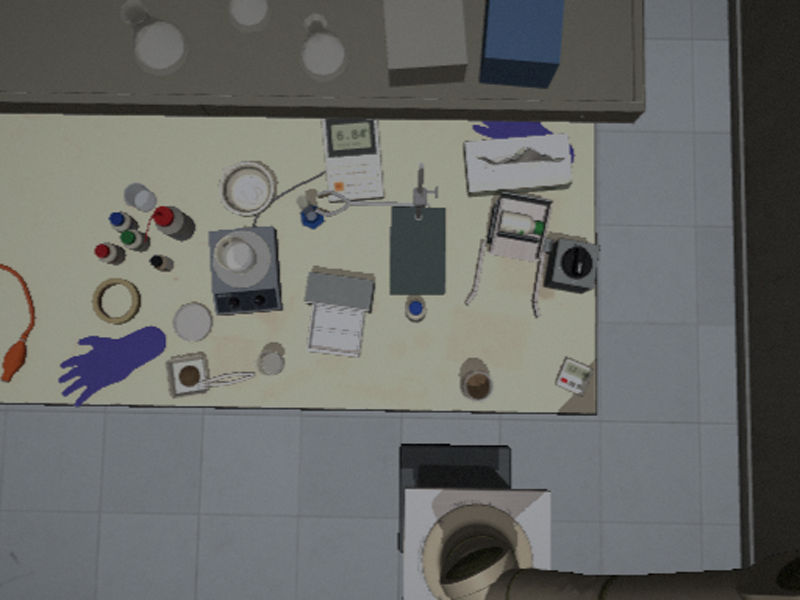

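The top picture (800x600) shows the bay and tray at about (340,310), the dock and chute at (515,240), the column and knob at (575,262), the jar at (477,385), the reagent bottle at (415,308) and the beaker at (271,360). I'll enlarge the parts that matter.

```bash
cat > h.py <<'E'
import numpy as np,cv2
from scipy.spatial.transform import Rotation as R
from station import *
def ray(n,u,v,info=None):
    c=info or camera_info(n); Rm=cv2.Rodrigues(c["rvec"])[0]; o=-Rm.T@c["tvec"]
    return o,Rm.T@np.array([(u-c["cx"])/c["fx"],(v-c["cy"])/c["fy"],1])
def onz(n,u,v,z):
    o,d=ray(n,u,v); return o+d*(z-o[2])/d[2]
def cloud(n,d):
    c=camera_info(n); Rm=cv2.Rodrigues(c["rvec"])[0]; v,u=np.mgrid[:384,:512]
    P=np.stack([(u-c["cx"])/c["fx"]*d,(v-c["cy"])/c["fy"]*d,d],-1); return (P-c["tvec"])@Rm
def proj(n,P):
    c=camera_info(n); return cv2.projectPoints(np.atleast_2d(P).astype(float),c["rvec"],c["tvec"],np.array([[c["fx"],0,c["cx"]],[0,c["fy"],c["cy"]],[0,0,1]]),None)[0][:,0]
def down(yaw): # tool z down, tool x (jaw) at world yaw
    x=np.array([np.cos(yaw),np.sin(yaw),0]); return x
E
python3 - <<'E'
from h import *
def crop(n,x0,y0,w,h,s,name):
    p=np.load(n+"0.npz")["p"]; c=cv2.resize(p[y0:y0+h,x0:x0+w,::-1],None,fx=s,fy=s,interpolation=cv2.INTER_CUBIC)
    for i in range(0,w,10):
        cv2.putText(c,str(x0+i),(i*s,8),0,.3,(0,0,255)); cv2.line(c,(i*s,10),(i*s,14),(0,0,255))
    for i in range(0,h,10): cv2.putText(c,str(y0+i),(0,i*s+4),0,.3,(0,0,255))
    cv2.imwrite("pics/"+name,c)
crop("top",185,160,70,75,8,"t_bay.png")
crop("top",290,115,100,90,6,"t_dock.png")
c=camera_info("top")
for n in("top","scene"): print(n,ray(n,256,192))
for n,(u,v) in dict(x0=(217,198)).items(): print(onz("top",u,v,0))
for n in ("top","scene"):
    P=cloud(n,np.load(n+"0.npz")["d"]); np.save(n+"P.npy",P)
    m=(np.abs(P[...,2])<.01)&(P[...,0]>.4)&(P[...,0]<1.1); print(n,np.median(P[m][:,2]),m.sum())
E
```

```text
top (array([0.40488353, 0.15658179, 1.73412745]), array([ 0.09179121,  0.0101762 , -0.99574731]))
scene (array([-0.40839627,  0.73884105,  0.78920282]), array([ 0.72940937, -0.45550246, -0.51056092]))
[0.54137162 0.31055027 0.        ]
top 0.00011346425735776126 43299
scene 0.0015797460812362488 27952
```

View pics/t_bay.png

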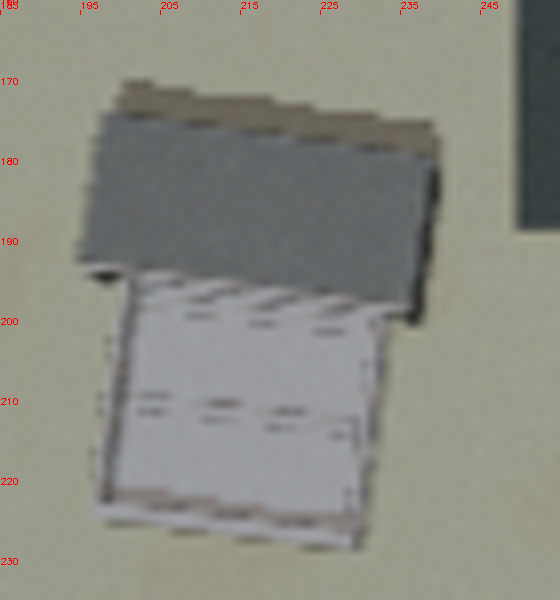

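View pics/t_dock.png

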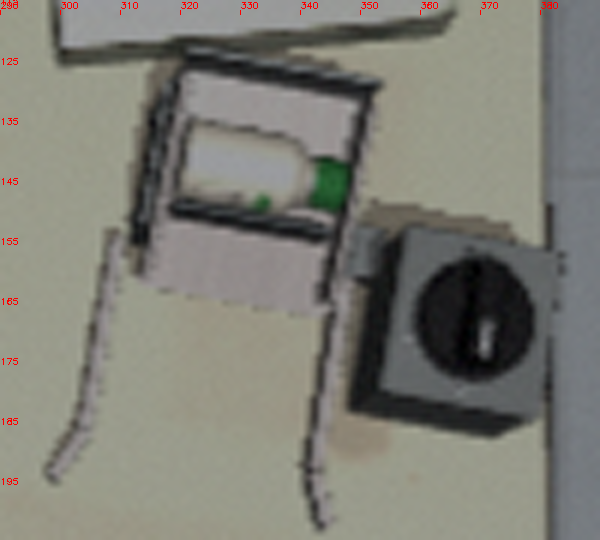

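The crops show the roof corners at about (198,174), (238,179), (194,193) and (235,200), and the tray rim's top outer edge from (197,226) to (229,229). They also show the column top at (357,152)-(382,185), the rails, and the chute lip from (312,160) to (344,166). Next I'll fit poses from the depth.

Run:
```python
from h import *
P=np.load("topP.npy"); S=np.load("sceneP.npy")
def rect(Q,n):
    r=cv2.minAreaRect((Q[:,:2]*1000).astype(np.float32)); print(n,len(Q),"c",np.round(r[0],1),"size",np.round(r[1],1),"ang",round(r[2],2),"z",np.round(np.percentile(Q[:,2],[5,50,95]),4))
def win(P,x0,x1,y0,y1,z0,z1): return P[(P[...,0]>x0)&(P[...,0]<x1)&(P[...,1]>y0)&(P[...,1]<y1)&(P[...,2]>z0)&(P[...,2]<z1)]
u,v=216,187;print("roof",P[v,u]); print("col",P[175,362],"knob",P[166,370],"lip",P[158,325],"tray floor",P[215,215],"rim",P[226,212],"jar",P[245,305],"reag",P[197,266],"beaker",P[229,173],P[230,173])
for n,A in(("top",P),("scene",S)):
    b=P[187,216]
    rect(win(A,b[0]-.1,b[0]+.1,b[1]-.15,b[1]+.15,.068,.084),n+" roof")
    b=P[175,362]
    rect(win(A,b[0]-.1,b[0]+.1,b[1]-.1,b[1]+.15,.104,.116),n+" col")
    b=P[215,215]
    rect(win(A,b[0]-.12,b[0]+.05,b[1]-.1,b[1]+.1,.022,.036),n+" traywall")
    rect(win(A,b[0]-.12,b[0]+.08,b[1]-.1,b[1]+.1,.003,.010),n+" trayfloor")
    b=P[197,266]; rect(win(A,b[0]-.04,b[0]+.04,b[1]-.04,b[1]+.04,.08,.1),n+" reag")
    b=onz("top",305,246,.08); rect(win(A,b[0]-.06,b[0]+.06,b[1]-.06,b[1]+.06,.02,.12),n+" jar")
    b=onz("top",173,229,.05); rect(win(A,b[0]-.06,b[0]+.06,b[1]-.06,b[1]+.06,.02,.08),n+" beak")
# edges from pixels
f=lambda u,v,z:np.round(onz("top",u,v,z)[:2],4)
print("rim outer", f(197,226,.03),f(229,229,.03))
print("roof", [f(*a,.076) for a in((198,174),(238,179),(194.5,193),(235.5,200))])
print("lip",f(312,160.5,.046),f(344,166,.046))
print("col",[f(*a,.11) for a in((357.5,152.5),(382,157),(353,180.5),(374,187))])
print("rails",[f(*a,.03) for a in((308,153),(304,184),(298,194),(347,162),(341,193),(343,202))])
print("knobtop",f(368.5,167,.151))
print("jar",f(305,246,.05),"reag",f(266,196.5,.09),"beaker",f(173,229,.05))
```

```text
roof [0.57227188 0.30800366 0.07691172]
col [ 0.61545576 -0.17294796  0.1184816 ] knob [ 0.6405545  -0.19174874  0.15255793] lip [ 0.68220399 -0.06146327  0.04261271] tray floor [0.48136704 0.31528949 0.00822813] rim [0.44258203 0.32258561 0.03020702] jar [0.38333394 0.00363721 0.02756293] reag [0.53987426 0.13994817 0.09546197] beaker [0.43048193 0.46057928 0.00330652] [ 0.42712407  0.46192437 -0.00501867]
top roof 798 c [570.7 268. ] size [221.7  68.5] ang 83.27 z [0.0701 0.0758 0.0819]
top col 552 c [ 659.7 -129.9] size [236.5 104.1] ang 72.64 z [0.1051 0.11   0.115 ]
top traywall 142 c [488.2 317.9] size [116.8  94.8] ang 84.67 z [0.0242 0.0295 0.0346]
top trayfloor 945 c [461.  315.8] size [199.7 198.7] ang 89.73 z [0.0032 0.0056 0.0092]
top reag 61 c [540.3 143.2] size [27.3 26.6] ang 0.33 z [0.0855 0.0917 0.0979]
top jar 318 c [378.1   8.6] size [66.9 66.3] ang 47.02 z [0.0216 0.0377 0.1073]
top beak 113 c [419.3 456. ] size [52.1 52.9] ang 48.24 z [0.023  0.0596 0.0702]
scene roof 968 c [573.1 307.3] size [142.8  77.4] ang 83.28 z [0.0713 0.077  0.0794]
scene col 420 c [ 662.
[... 346 characters left out ...]
.8  10.4] size [66.2 68.6] ang 85.39 z [0.0255 0.0753 0.105 ]
scene beak 688 c [417.3 455.8] size [53.9 55.9] ang 38.45 z [0.025  0.0492 0.0686]
rim outer [0.4417 0.374 ] [0.4333 0.2642]
roof [array([0.6153, 0.3698]), array([0.6006, 0.2348]), array([0.551 , 0.3797]), array([0.5297, 0.2417])]
lip [ 0.6722 -0.0165] [ 0.655  -0.1262]
col [array([ 0.6913, -0.1601]), array([ 0.6775, -0.2408]), array([ 0.5979, -0.1451]), array([ 0.5775, -0.2139])]
rails [array([ 0.7009, -0.0041]), array([0.5924, 0.0089]), array([0.5575, 0.0293]), array([ 0.6715, -0.1393]), array([ 0.5634, -0.1186]), array([ 0.5324, -0.1255])]
knobtop [ 0.6375 -0.1873]
jar [0.3803 0.0056] reag [0.542  0.1399] beaker [0.4298 0.4524]
```

```bash
cat >> h.py <<'E'
def dq(yaw):
    c,s=np.cos(yaw),np.sin(yaw)
    return R.from_matrix(np.array([[c,0,-s],[s,0,c],[0,-1,0]])).as_quat()
def yawof(q):
    m=R.from_quat(q).as_matrix(); return np.arctan2(m[1,0],m[0,0])
def wshot(name):
    o=get_obs(); p,d=read_camera("wrist"); np.savez(name+".npz",p=p,d=d,pos=o["ee_pos"],q=o["eef_rot"])
    cv2.imwrite(f"pics/{name}.png",cv2.resize(p[:,:,::-1],(800,600),interpolation=cv2.INTER_CUBIC))
def wload(name):
    z=np.load(name+".npz"); T=np.eye(4);T[:3,:3]=R.from_quat(z["q"]).as_matrix();T[:3,3]=z["pos"]
    c=camera_info("wrist"); return z["p"],z["d"],T@c["T_tool_cam"],c
def wonz(name,u,v,zz):
    p,d,T,c=wload(name); r=T[:3,:3]@np.array([(u-c["cx"])/c["fx"],(v-c["cy"])/c["fy"],1]); o=T[:3,3]
    return o+r*(zz-o[2])/r[2]
def wcloud(name):
    p,d,T,c=wload(name); v,u=np.mgrid[:384,:512]
    P=np.stack([(u-c["cx"])/c["fx"]*d,(v-c["cy"])/c["fy"]*d,d],-1); return P@T[:3,:3].T+T[:3,3]
def wproj(name,P):
    p,d,T,c=wload(name); Q=(np.atleast_2d(P)-T[:3,3])@T[:3,:3]; return np.stack([Q[:,0]/Q[:,2]*c["fx"]+c["cx"],Q[:,1]/Q[:,2]*c["fy"]+c["cy"]],1)
E
python3 - <<'E'
from h import *
print("yaw0",yawof(get_obs()["eef_rot"]))
for nm,p in (("dock",(.56,-.1,.28)),("dockin",(.55,-.053,.05)),("bay",(.377,.324,.03)),("tab",(.51,.31,.05)),("knob",(.64,-.19,.14))):
    for y in (0,np.pi/2,np.pi,-np.pi/2):
        j=inverse_kinematics(list(p),list(dq(y))); print(nm,round(y,2),None if j is None else np.round(j,2))
E
```

```text
yaw0 -1.1729687261467607
dock 0 [ 0.4   0.39 -0.44  1.89  0.21  0.91 -0.14]
dock 1.57 [ 0.64  0.46 -0.8   1.88  0.4   0.97  1.23]
dock 3.14 [-0.63  0.58  1.12  1.95 -0.62  1.01 -2.37]
dock -1.57 [ 0.09  0.36 -0.02  1.91  0.01  0.87 -1.5 ]
dockin 0 [ 0.15  0.67 -0.23  2.12  0.39  0.39 -0.39]
dockin 1.57 [ 0.39  0.73 -0.58  2.1   0.8   0.54  0.78]
dockin 3.14 [-0.27  0.71  0.4   2.15 -0.69  0.41 -2.45]
dockin -1.57 [-0.05  0.67  0.07  2.13 -0.12  0.34 -1.46]
bay 0 [-1.02  0.7   0.29  2.27 -0.79  0.26 -0.03]
bay 1.57 [-0.81  0.68 -0.02  2.26  0.05  0.2   0.69]
bay 3.14 [-0.13  0.95 -1.11  2.22  1.25  0.88  1.06]
bay -1.57 [-0.95  0.69  0.19  2.27 -0.57  0.23 -1.82]
tab 0 [-0.32  0.74 -0.48  2.01  0.64  0.55 -1.26]
tab 1.57 [-0.15  0.82 -0.76  2.    0.89  0.7   0.08]
tab 3.14 [ 0.02  0.98 -1.11  1.99  1.12  0.97  1.46]
tab -1.57 [-0.76  0.71  0.18  2.04 -0.28  0.42 -1.94]
knob 0 [ 0.39  0.65 -0.29  1.8   0.26  0.73 -0.04]
knob 1.57 [ 0.63  0.72 -0.69  1.79  0.59  0.85  1.23]
knob 3.14 [-0.12  0.69  0.52  1.84 -0.48  0.74 -2.48]
knob -1.57 [ 0.15  0.63  0.08  1.82 -0.08  0.69 -1.29]
```

Run:
```python
from h import *
reach([.60,-.04,.30],list(dq(0))); print(get_obs()["clock"],get_obs()["ee_pos"]); wshot("wd")
reach([.48,.30,.30],list(dq(0))); print(get_obs()["clock"]); wshot("wb")
```

```text
2.6083 [ 0.60000644 -0.04127373  0.29978968]
4.0083
```

View pics/wd.png

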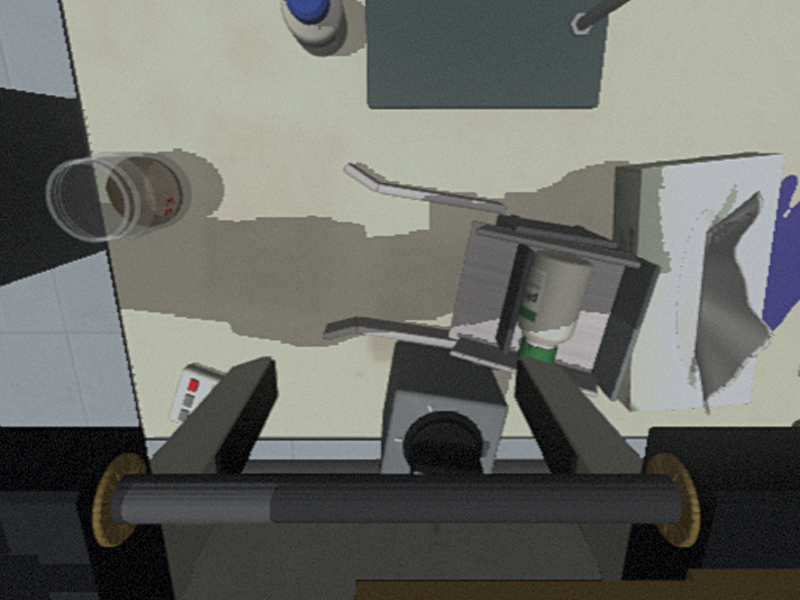

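View pics/wb.png

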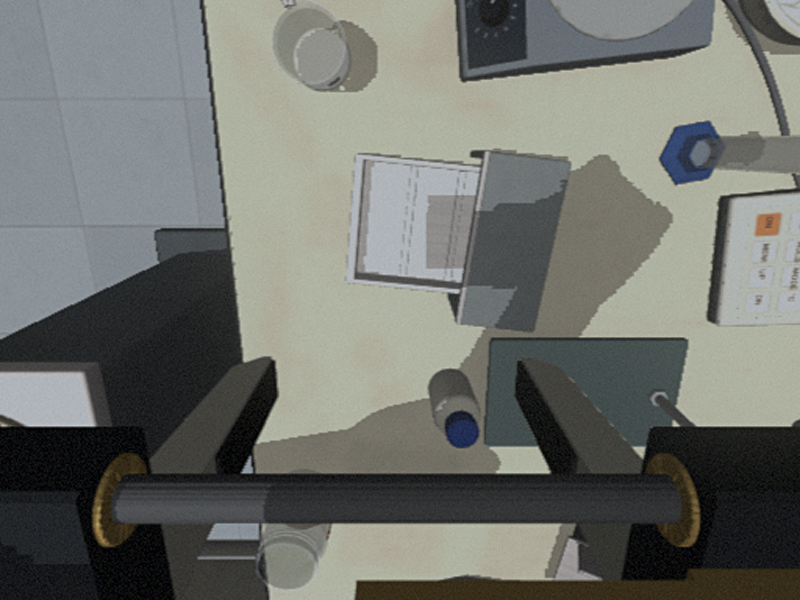

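The dock view shows the rails at (350,165)-(500,207) and (328,333)-(450,342) and the chute's lower edge from (472,225) to (452,333), with the column at (445,400). The tray view shows the rim outer edge from (358,155) to (348,282) and the roof front edge from (483,152) to (460,320). I'll enlarge both.

```bash
cat >> h.py <<'E'
def wcrop(n,x0,y0,w,h,s,name,pts=None):
    p=np.load(n+".npz")["p"]; c=cv2.resize(p[y0:y0+h,x0:x0+w,::-1],None,fx=s,fy=s,interpolation=cv2.INTER_CUBIC)
    for i in range(0,w,10):
        cv2.putText(c,str(x0+i),(i*s,8),0,.3,(0,0,255)); cv2.line(c,(i*s,10),(i*s,14),(0,0,255))
    for i in range(0,h,10): cv2.putText(c,str(y0+i),(0,i*s+4),0,.3,(0,0,255))
    for q in ([] if pts is None else pts): cv2.circle(c,(int((q[0]-x0+.5)*s),int((q[1]-y0+.5)*s)),2,(0,255,0),-1)
    cv2.imwrite("pics/"+name,c)
E
python3 - <<'E'
from h import *
wcrop("wd",205,95,130,185,4,"wd_a.png")
wcrop("wb",215,90,155,125,5,"wb_a.png")
for n,wins in (("wd",[("col",.5,.8,-.26,-.13,.106,.114)]),("wb",[("roof",.5,.65,.2,.4,.071,.081)])):
    P=wcloud(n)
    g=P[(abs(P[...,2])<.01)&(P[...,0]>.45)&(P[...,0]<1)&(P[...,1]>-.3)&(P[...,1]<.6)]; print(n,"bench",np.median(g[:,2]))
    for w in wins:
        A=P[(P[...,0]>w[1])&(P[...,0]<w[2])&(P[...,1]>w[3])&(P[...,1]<w[4])&(P[...,2]>w[5])&(P[...,2]<w[6])]
        r=cv2.minAreaRect((A[:,:2]*1000).astype(np.float32)); print(w[0],len(A),r)
E
```

```text
wd bench 0.00037561963976506796
col 2248 ((675.9752807617188, -179.53103637695312), (187.60069274902344, 84.99032592773438), 4.321670055389404)
wb bench 0.00041257865294633267
roof 5994 ((573.6719970703125, 308.16156005859375), (141.9100799560547, 68.39898681640625), 83.07017517089844)
```

View pics/wd_a.png

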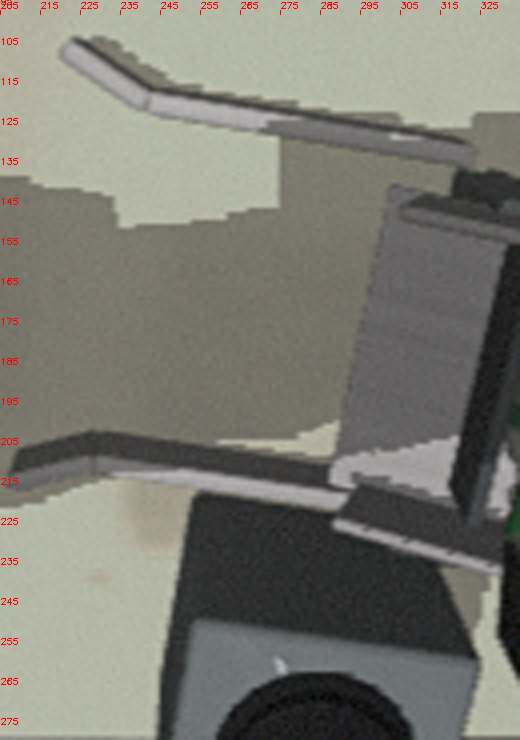

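View pics/wb_a.png

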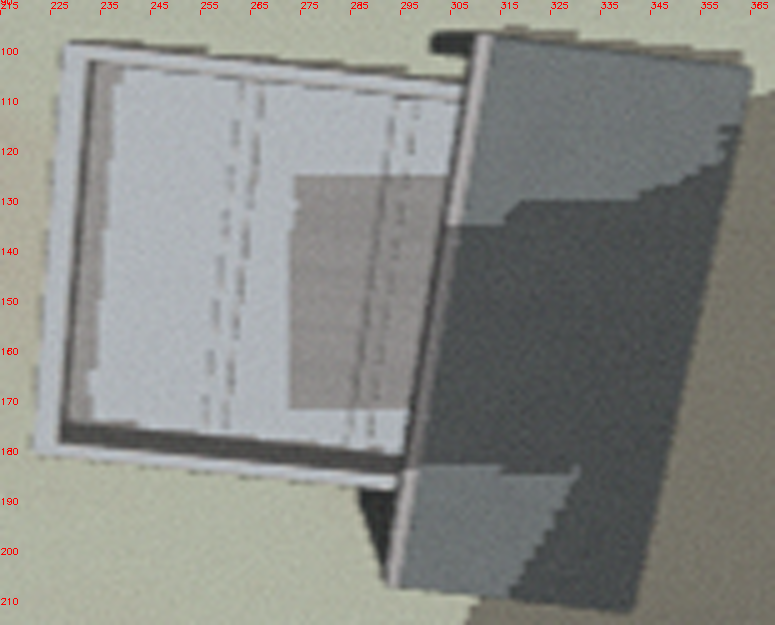

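Run:
```python
from h import *
f=lambda n,z,*a:[wonz(n,u-.0,v,z)[:2] for u,v in a]
def L(t,a):
    d=a[1]-a[0]; print(t,np.round(a,4).tolist(),"len",round(np.linalg.norm(d),4),"yaw",round(np.arctan2(d[1],d[0]),4),"mid",np.round((a[0]+a[1])/2,4))
D="wd"
L("railL",f(D,.03,(242.5,123),(322.5,135.7)));L("railR",f(D,.03,(229.2,209.2),(291.2,217)))
L("lip46",f(D,.046,(288.2,216.7),(302.5,142)))
L("col",f(D,.11,(253.7,249.5),(324.5,260.5)))
B="wb"
L("rim",f(B,.03,(222.4,180.4),(228.4,98.6)));L("riminner",f(B,.03,(227,178),(233,102.4)))
L("side+",f(B,.03,(228.4,98.6),(307,106)));L("side-",f(B,.03,(222.4,180.4),(294,187.6)))
L("rooffront",f(B,.076,(295.5,207.4),(313,97)));L("roofrear",f(B,.076,(341,212.4),(365,104.4)))
P=wcloud("wd")
j=P[(P[...,2]>.02)&(P[...,2]<.11)&(P[...,0]<.45)&(P[...,0]>.3)&(abs(P[...,1])<.1)]; print(cv2.minAreaRect((j[:,:2]*1000).astype(np.float32)))
```

```text
railL [[0.5848, 0.0076], [0.6955, -0.0098]] len 0.112 yaw -0.1559 mid [ 0.6401 -0.0011]
railR [[0.5634, -0.1185], [0.6565, -0.1312]] len 0.094 yaw -0.1355 mid [ 0.61   -0.1248]
lip46 [[0.65, -0.1241], [0.6656, -0.0161]] len 0.1091 yaw 1.4277 mid [ 0.6578 -0.0701]
col [[0.5999, -0.1424], [0.6906, -0.1583]] len 0.0921 yaw -0.1732 mid [ 0.6452 -0.1504]
rim [[0.4358, 0.266], [0.4474, 0.3794]] len 0.114 yaw 1.4682 mid [0.4416 0.3227]
riminner [[0.4425, 0.2696], [0.4535, 0.3745]] len 0.1055 yaw 1.4668 mid [0.448  0.3221]
side+ [[0.4474, 0.3794], [0.553, 0.3697]] len 0.106 yaw -0.0914 mid [0.5002 0.3746]
side- [[0.4358, 0.266], [0.54, 0.255]] len 0.1048 yaw -0.1058 mid [0.4879 0.2605]
rooffront [[0.5366, 0.2414], [0.5517, 0.3815]] len 0.1409 yaw 1.4636 mid [0.5441 0.3115]
roofrear [[0.5977, 0.2342], [0.6145, 0.373]] len 0.1397 yaw 1.4508 mid [0.6061 0.3036]
((378.7798156738281, 7.966117858886719), (66.63074493408203, 65.94673156738281), 47.344791412353516)
```

```bash
cat >> h.py <<'E'
DOCK=np.array([.6868,-.0727]); DY=-.148
def dk(x,y): return DOCK+np.array([np.cos(DY)*x-np.sin(DY)*y,np.sin(DY)*x+np.cos(DY)*y])
def st(t=""):
    o=get_obs(); print(t,"t",round(o["clock"],2),"p",np.round(o["ee_pos"],4),"yaw",round(yawof(o["eef_rot"]),3),"w",round(o["grip_width"],4),"F",np.round(o["force"],1),"j",np.round(o["joint_pos"],2))
E
python3 - <<'E'
from h import *
q=list(dq(-.105)); rim=np.array([.4450,.3223]); bx=np.array([np.cos(-.11),np.sin(-.11)])
reach([*rim,.10],q); st()
print(movel([*rim,.023],max_speed=.1,until_force=8)); st("down")
gripper_close(30); st("closed")
e=rim-.068*bx
movel([*e,.023],max_speed=.08); st("pulled")
open_gripper(); st("open")
movel([*e,.15],max_speed=.15)
reach([.52,.40,.30],list(dq(-.1+np.pi))); st("turned"); wshot("wt")
E
```

```text
t 4.89 p [0.4461 0.3224 0.1007] yaw -0.106 w 0.0928 F [-0.  -0.2 -0.5] j [-0.46  0.61 -0.39  2.09  0.45  0.52 -1.29]
True
down t 5.67 p [0.4449 0.322  0.0229] yaw -0.105 w 0.0929 F [-0.7 -1.6  7.7] j [-0.54  0.72 -0.27  2.13  0.55  0.35 -1.38]
closed t 6.94 p [0.4442 0.3216 0.0218] yaw -0.105 w 0.0079 F [-0.6  0.1 -0.7] j [-0.54  0.73 -0.27  2.13  0.55  0.35 -1.38]
pulled t 7.93 p [0.3778 0.3298 0.023 ] yaw -0.105 w 0.008 F [ 0.1  0.5 -3.3] j [-0.69  0.7  -0.21  2.24  0.56  0.25 -1.49]
open t 9.32 p [0.3774 0.3298 0.023 ] yaw -0.105 w 0.093 F [0.3 0.1 0.7] j [-0.69  0.7  -0.21  2.24  0.56  0.25 -1.49]
turned t 12.89 p [0.5198 0.4    0.2997] yaw 3.041 w 0.0931 F [ 0.6 -0.8 -0.5] j [-0.09  0.67 -1.1   1.65  0.63  1.22  1.71]
```

View pics/wt.png

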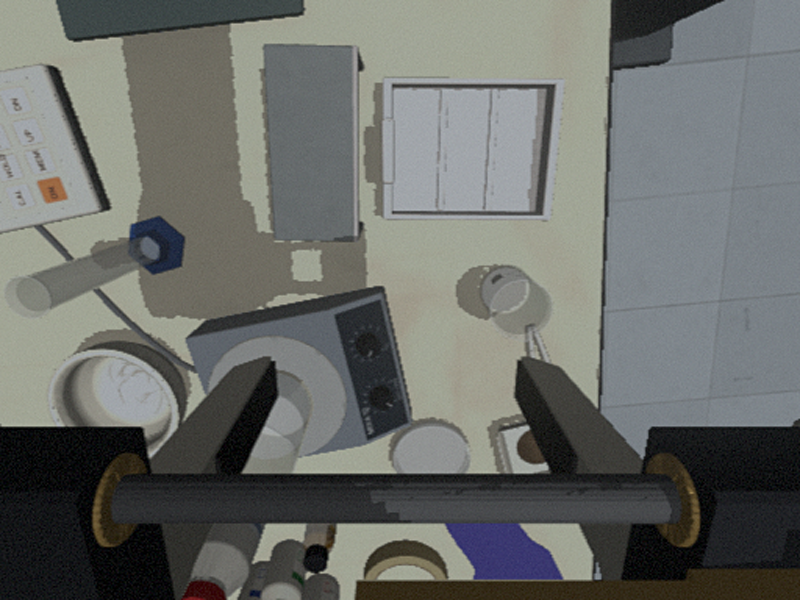

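The tray is out of the bay, with the tab's top at (388,150) and the rim at (556,150). The tab is only about 20 mm from the bay mouth, which isn't enough room for an open finger. I'll carry the tray by its rim to open bench first, then regrasp it by the tab.

Run:
```python
from h import *
k=.64
g=lambda u,v,z:np.round(wonz("wt",u*k-.2,v*k-.2,z)[:2],4)
print("rim outer corners",g(564,80,.03),g(551,219,.03),"tab end corners",g(384,79,.03),g(384,218,.03),"tabtop",g(388,150,.06))
for p,y in (((.364,.331,.023),-.105),((.364,.331,.15),-.105),((.40,.25,.16),.8),((.435,.15,.15),1.5708),((.435,.15,.023),1.5708),((.435,.291,.05),-1.5708),((.435,.291,.25),-1.5708),((.45,.1,.25),-.8),((*(dk(-185,0) if 0 else dk(-.185,0)),.25),DY),((*dk(-.145,0),.05),DY)):
    j=inverse_kinematics(list(p),list(dq(y))); print(np.round(p,3),y,None if j is None else np.round(j,2))
```

```text
rim outer corners [0.3682 0.2751] [0.3788 0.3878] tab end corners [0.5147 0.2597] [0.5268 0.3721] tabtop [0.5167 0.3151]
[0.364 0.331 0.023] -0.105 [-1.08  0.72  0.34  2.29 -0.97  0.27  0.03]
[0.364 0.331 0.15 ] -0.105 [-1.35  0.55  0.74  2.23 -0.69  0.59 -0.2 ]
[0.4  0.25 0.16] 0.8 [-0.32  0.45 -0.48  2.22  0.39  0.56 -0.3 ]
[0.435 0.15  0.15 ] 1.5708 [ 0.04  0.49 -0.68  2.24  0.57  0.58  0.5 ]
[0.435 0.15  0.023] 1.5708 [-0.25  0.69 -0.3   2.33  0.94  0.23  0.17]
[0.435 0.291 0.05 ] -1.5708 [-1.05  0.73  0.54  2.22 -0.93  0.44 -1.32]
[0.435 0.291 0.25 ] -1.5708 [-1.43  0.55  1.12  2.08 -0.64  0.91 -1.51]
[0.45 0.1  0.25] -0.8 [-1.13  0.45  1.13  2.2  -0.57  0.82 -0.43]
[ 0.504 -0.045  0.25 ] -0.148 [-0.44  0.35  0.56  2.1  -0.27  0.76  0.14]
[ 0.543 -0.051  0.05 ] -0.148 [-0.25  0.7   0.36  2.16 -0.64  0.39  0.49]
```

Run:
```python
from h import *
rim=np.array([.3776,.3305]); bx=np.array([np.cos(-.1),np.sin(-.1)])
movel([.45,.33,.25],max_speed=.25)
reach([*rim,.12],list(dq(-.1))); st()
print(movel([*rim,.0235],max_speed=.1)); gripper_close(60); st("closed")
e=rim-.012*bx
movel([*e,.026],max_speed=.08); 
movel([*e,.15],max_speed=.12); st("lift")
movel([.40,.25,.155],max_speed=.1,attitude=list(dq(.75))); st("mid")
movel([.435,.15,.15],max_speed=.1,attitude=list(dq(np.pi/2))); st("there")
p,d=read_camera("scene"); cv2.imwrite("pics/s1.png",cv2.resize(p[:,:,::-1],(800,600),interpolation=cv2.INTER_CUBIC))
```

```text
t 15.22 p [0.3776 0.3309 0.1198] yaw -0.098 w 0.0927 F [ 0.3 -0.7  0.2] j [-1.32  0.63  0.73  2.23 -0.81  0.57 -0.06]
False
closed t 17.62 p [0.3777 0.3304 0.0235] yaw -0.1 w 0.0078 F [ 0.1 -0.1 -0.3] j [-1.1   0.74  0.4   2.27 -1.    0.32  0.09]
lift t 19.11 p [0.3653 0.3315 0.1495] yaw -0.1 w 0.0076 F [-0.3  0.6 -3.6] j [-1.36  0.56  0.76  2.23 -0.71  0.6  -0.18]
mid t 20.15 p [0.3999 0.2501 0.1548] yaw 0.749 w 0.0075 F [-0.1  0.4 -4. ] j [-1.03  0.47  0.49  2.26 -0.45  0.51  0.57]
there t 21.36 p [0.4349 0.1505 0.1499] yaw 1.57 w 0.0076 F [-0.4  0.4 -3.6] j [-0.61  0.43  0.21  2.28 -0.21  0.45  1.34]
```

View pics/s1.png

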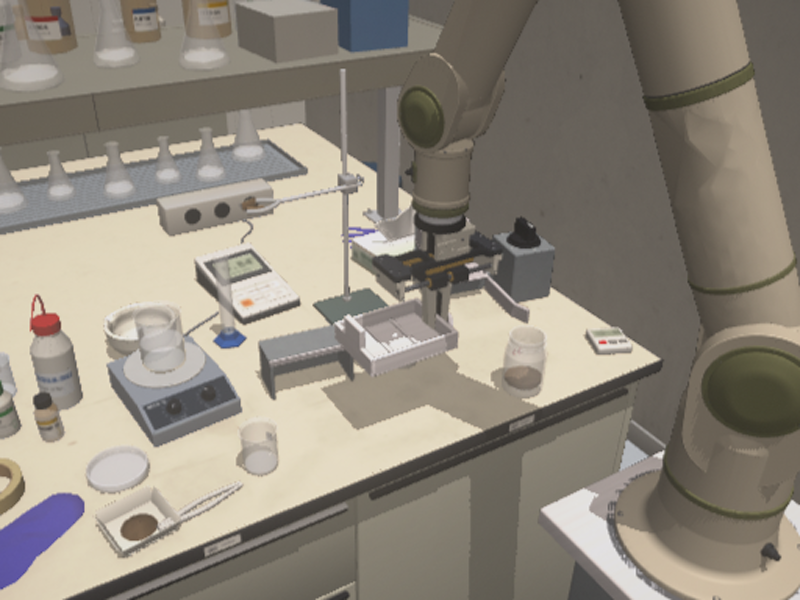

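The scene picture shows the tray hanging nearly level from its rim at (395,335), clear of the bay and the bottle. Next I'll set it down and look at where it lies.

Run:
```python
from h import *
print(movel([.435,.15,.021],max_speed=.1,until_force=5)); st("down")
open_gripper(); movel([.435,.15,.12],max_speed=.2)
reach([.50,.26,.30],list(dq(np.pi/2))); st(); wshot("wt2")
```

```text
True
down t 22.6 p [0.4347 0.1498 0.0232] yaw 1.57 w 0.0081 F [ 0.3 -0.   5.7] j [-0.49  0.68  0.05  2.35 -0.29  0.12  1.41]
 t 25.51 p [0.4991 0.2592 0.298 ] yaw 1.571 w 0.0928 F [-0.5  0.6 -1.1] j [-0.91  0.35  0.45  1.92 -0.19  0.91  1.2 ]
```

View pics/wt2.png

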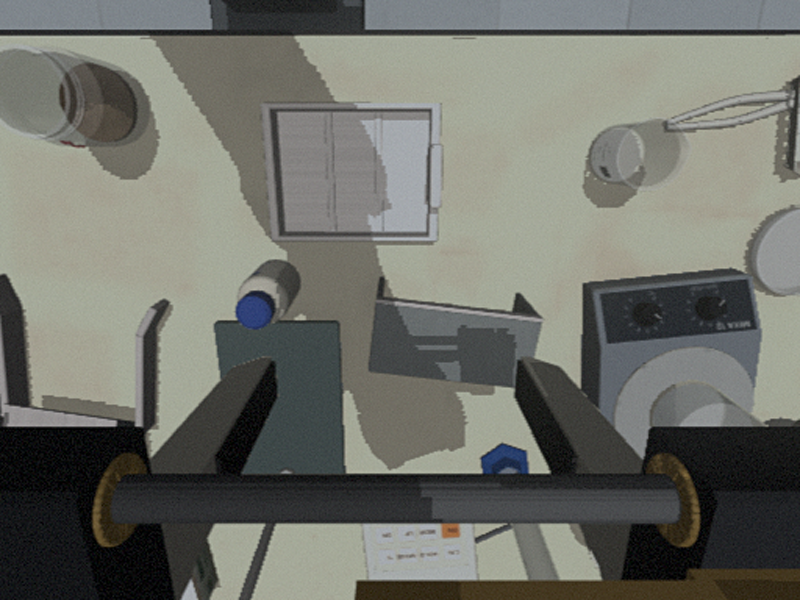

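Run:
```python
from h import *
k=.64
g=lambda u,v,z:wonz("wt2",u*k-.2,v*k-.2,z)[:2]
a,b,c,d=g(262,103,.03),g(272,241,.03),g(441,103,.03),g(438,241,.03)
print(np.round([a,b,c,d],4),"tab",g(431,176,.06),g(441,176,.06)); m=(c+d)/2-(a+b)/2; print("yaw",np.arctan2(m[1],m[0]),np.linalg.norm(m), (a+b+c+d)/4)
```

```text
[[0.3762 0.1479]
 [0.4913 0.1471]
 [0.3762 0.2958]
 [0.4912 0.2965]] tab [0.43309958 0.28677057] [0.43309608 0.29478796]
yaw 1.5712311921445672 0.14864035890215213 [0.43371658 0.22184395]
```

Run:
```python
from h import *
t=[.4338,.2915]; q=list(dq(-np.pi/2))
reach([*t,.16],q); st()
print(movel([*t,.046],max_speed=.1,until_force=8)); gripper_close(60); st("closed")
movel([*t,.25],max_speed=.15); st("lift")
movel([.46,.12,.25],max_speed=.12,attitude=list(dq(-.9)))
e=dk(-.19,0); movel([*e,.25],max_speed=.12,attitude=list(dq(DY))); 
movel([*e,.13],max_speed=.12); st("above dock"); wshot("wd2")
p,d=read_camera("scene"); cv2.imwrite("pics/s2.png",cv2.resize(p[:,:,::-1],(800,600),interpolation=cv2.INTER_CUBIC))
```

```text
t 27.56 p [0.4339 0.2913 0.16  ] yaw -1.57 w 0.0929 F [ 0.2 -0.4 -0.7] j [-1.42  0.83  1.25  2.17 -1.03  0.96 -1.12]
False
closed t 30.11 p [0.4338 0.2914 0.046 ] yaw -1.571 w 0.0095 F [-0.5 -1.  -0.2] j [-1.1   0.76  0.62  2.22 -1.04  0.48 -1.21]
lift t 31.62 p [0.4334 0.2913 0.2493] yaw -1.571 w 0.0097 F [ 0.4 -0.1 -3.9] j [-1.4   0.52  1.06  2.08 -0.6   0.88 -1.58]
above dock t 35.92 p [ 0.4993 -0.0448  0.1305] yaw -0.148 w 0.0093 F [ 0.1 -0.7 -3.8] j [-0.32  0.53  0.43  2.22 -0.47  0.48  0.33]
```

View pics/wd2.png

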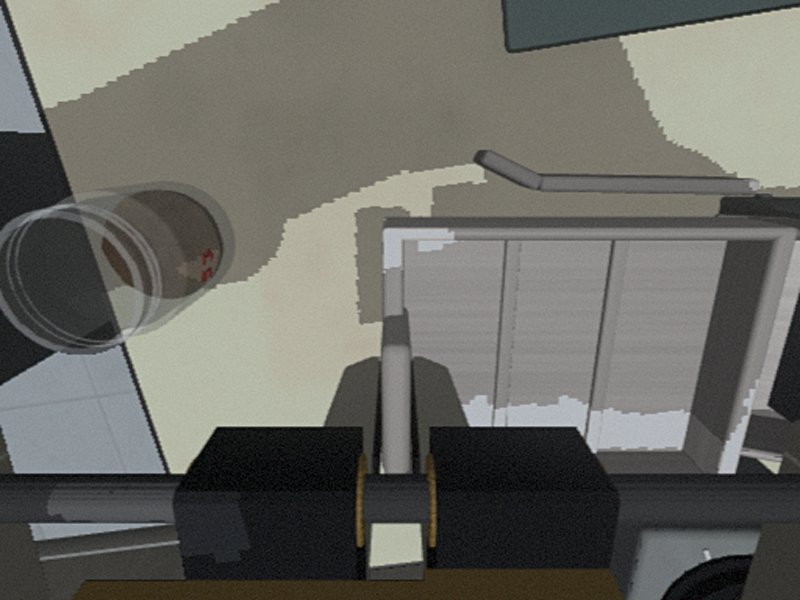

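View pics/s2.png

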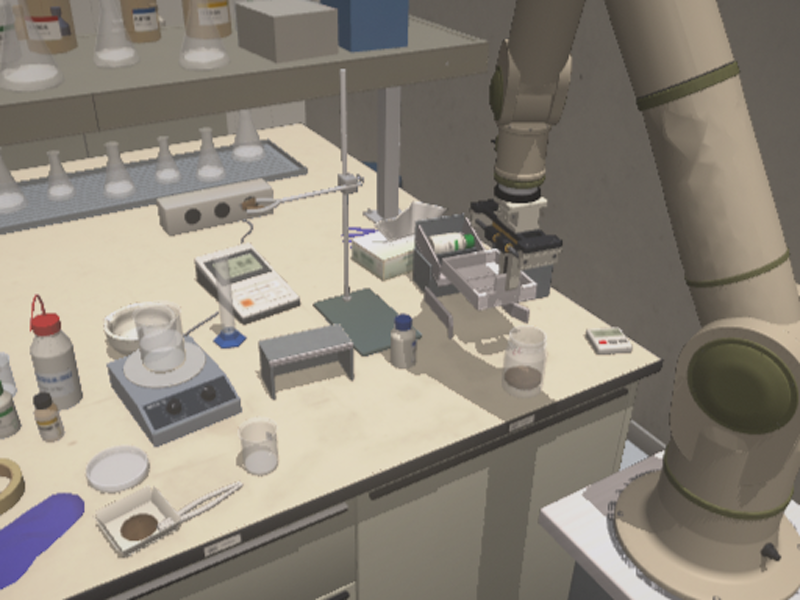

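The tray is level above the dock entry. The left rail runs from (540,188) to (752,191), and the tray's left wall edge from (388,219) to (795,228). I'll check the rail against my dock frame.

Run:
```python
from h import *
wcrop("wd2",240,90,260,80,3,"wd2c.png")
k=.64
def todock(p): 
    r=np.array(p)-DOCK; return np.round([r[0]*np.cos(DY)+r[1]*np.sin(DY),-r[0]*np.sin(DY)+r[1]*np.cos(DY)],4)
for u,v,z in ((541,190,.03),(650,191.5,.03),(752,192,.03),(388,219,.114),(590,222,.114),(790,226,.114)):
    print(u,v,todock(wonz("wd2",u*k-.2,v*k-.2,z)[:2]))
P=wcloud("wd2")
Q=P[130:160,260:500].reshape(-1,3); Q=Q[(Q[:,2]>.08)&(Q[:,2]<.14)]; print("tray z",np.percentile(Q[:,2],[5,50,95]))
for u in (260,300,350,400,450,490): print(u,np.round(P[145:150,u,2],3))
```

```text
541 190 [-0.1141  0.0644]
650 191.5 [-0.0568  0.0636]
752 192 [-0.0032  0.0634]
388 219 [-0.193   0.0609]
590 222 [-0.1209  0.0598]
790 226 [-0.0491  0.0584]
tray z [0.08908508 0.10750689 0.1151757 ]
260 [0.114 0.114 0.114 0.115 0.114]
300 [0.113 0.115 0.115 0.114 0.115]
350 [0.113 0.114 0.114 0.115 0.115]
400 [0.113 0.114 0.114 0.115 0.114]
450 [0.112 0.114 0.114 0.114 0.114]
490 [0.113 0.114 0.114 0.116 0.114]
```

View pics/wd2c.png

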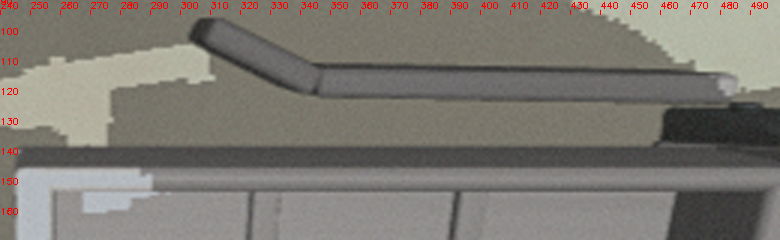

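Run:
```python
from h import *
e=dk(-.19,.0003)
print(movel([*e,.0465],max_speed=.06,until_force=6)); st("low")
if get_obs()["ee_pos"][2]<.05:
    z=max(get_obs()["ee_pos"][2],.0462)
    e=dk(-.141,.0003); print(movel([*e,z],max_speed=.04,until_force=12)); st("slid")
    p=get_obs()["ee_pos"][:2]-DOCK; print("dock x",p[0]*np.cos(DY)+p[1]*np.sin(DY),"y",-p[0]*np.sin(DY)+p[1]*np.cos(DY))
```

```text
False
low t 37.56 p [ 0.4991 -0.0444  0.0468] yaw -0.148 w 0.0093 F [ 0.1 -0.3 -3.2] j [-0.2   0.66  0.25  2.26 -0.59  0.28  0.43]
True
slid t 38.65 p [ 0.5427 -0.0502  0.0461] yaw -0.148 w 0.0096 F [-1.3 -0.9  1.6] j [-0.21  0.7   0.3   2.16 -0.56  0.37  0.41]
dock x -0.14588538723376437 y 0.0010345154602315332
```

Run:
```python
from h import *
e=dk(-.1455,.0008)
open_gripper(); st("open")
movel([*e,.20],max_speed=.2); 
K=dk(-.027,-.127); print("knob",K)
reach([.56,-.055,.30],list(dq(DY))); st(); wshot("wd3")
for y in (DY-np.pi/2,DY+np.pi/2):
  for a in (0,-.6,-1.1):
    j=inverse_kinematics([*K,.14],list(dq(y+a))); print(round(y+a,2),None if j is None else np.round(j,2))
```

```text
open t 40.01 p [ 0.5417 -0.0499  0.0456] yaw -0.147 w 0.093 F [ 0.1  0.5 -0.1] j [-0.21  0.7   0.3   2.16 -0.56  0.37  0.41]
knob [ 0.64136771 -0.19433021]
 t 41.42 p [ 0.5599 -0.0549  0.2995] yaw -0.148 w 0.093 F [-1.2  0.2  0.4] j [-0.46  0.38  0.64  1.93 -0.28  0.93  0.16]
-1.72 [-0.29  0.8   0.86  1.84 -0.79  0.88 -0.76]
-2.32 [-0.36  0.88  1.03  1.85 -0.92  0.98 -1.24]
-2.82 [-0.39  0.94  1.12  1.85 -0.99  1.05 -1.67]
1.42 [ 0.13  0.64  0.13  1.82 -0.12  0.7   1.75]
0.82 [ 0.04  0.65  0.27  1.82 -0.26  0.7   1.28]
0.32 [-0.05  0.67  0.42  1.83 -0.39  0.72  0.91]
```

View pics/wd3.png

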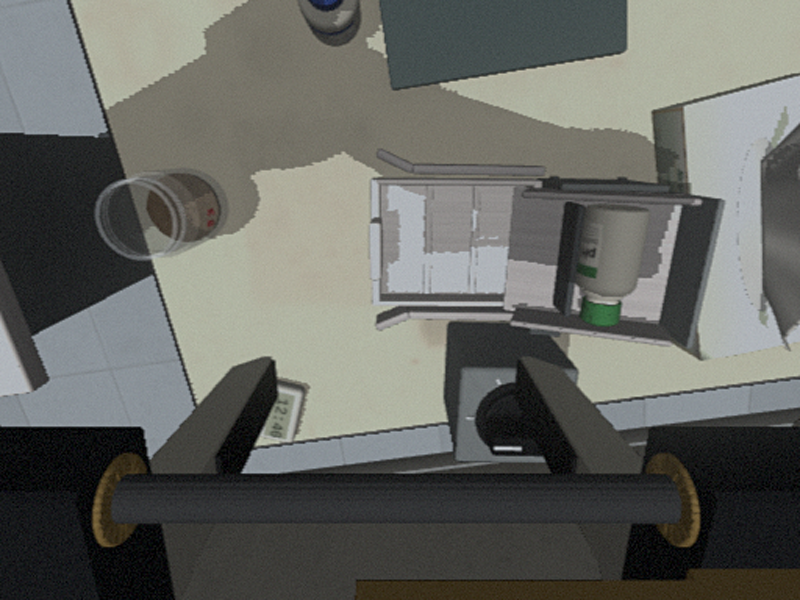

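Run:
```python
from h import *
def todock(p): 
    r=np.array(p)-DOCK; return np.round([r[0]*np.cos(DY)+r[1]*np.sin(DY),-r[0]*np.sin(DY)+r[1]*np.cos(DY)],4)
k=.64
for u,v in ((372,180),(377,303)): print(todock(wonz("wd3",u*k-.2,v*k-.2,.03)[:2]))
reach([.72,-.205,.30],list(dq(DY+np.pi/2))); st(); wshot("wk")
```

```text
[-0.1496  0.0584]
[-0.1465 -0.0539]
 t 42.87 p [ 0.7197 -0.2043  0.2992] yaw 1.422 w 0.0929 F [-0.1  0.1 -0.8] j [ 0.09  0.58  0.18  1.48 -0.11  1.1   1.72]
```

View pics/wk.png

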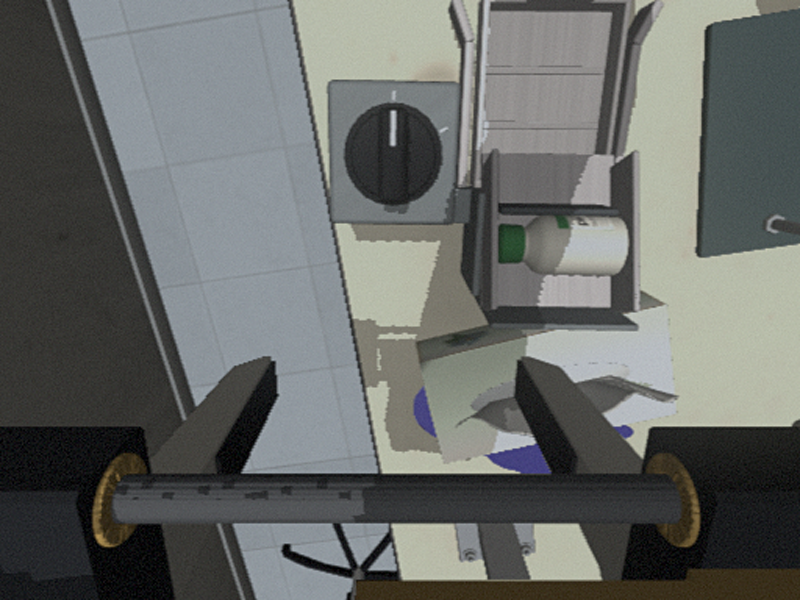

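The knob view shows the column top from (329,81) to (462,222), the round foot centred at (393,153), and the bar running vertically at x 379-410 with its white mark at (393,128). The docked tray is clear.

Run:
```python
from h import *
def todock(p): 
    r=np.array(p)-DOCK; return np.round([r[0]*np.cos(DY)+r[1]*np.sin(DY),-r[0]*np.sin(DY)+r[1]*np.cos(DY)],4)
k=.64
g=lambda u,v,z:wonz("wk",u*k-.2,v*k-.2,z)[:2]
c=np.mean([g(329,81,.11),g(457,81,.11),g(462,222,.11),g(331,223,.11)],0); print("col",c,todock(c))
for z in (.12,.125): print("foot",z,g(393,153,z),todock(g(393,153,z)))
wcrop("wk",205,45,95,105,6,"wkc.png")
P=wcloud("wk"); A=P[60:140,215:290].reshape(-1,3); B=A[(A[:,2]>.145)&(A[:,2]<.158)]; r=cv2.minAreaRect((B[:,:2]*1000).astype(np.float32)); print(len(B),r,todock(np.array(r[0])/1000),np.median(B[:,2]))
B=A[(A[:,2]>.113)&(A[:,2]<.14)]; print(len(B),np.percentile(B[:,2],[10,50,90]))
```

```text
col [ 0.63809208 -0.19293422] [-0.0304 -0.1261]
foot 0.12 [ 0.6366804  -0.19395934] [-0.0317 -0.1273]
foot 0.125 [ 0.63665735 -0.19393502] [-0.0317 -0.1273]
1115 ((638.4727172851562, -194.14785766601562), (17.941930770874023, 55.42081069946289), 80.45497131347656) [-0.0299 -0.1272] 0.1509669612222841
1883 [0.11350916 0.12095167 0.12218626]
```

View pics/wkc.png

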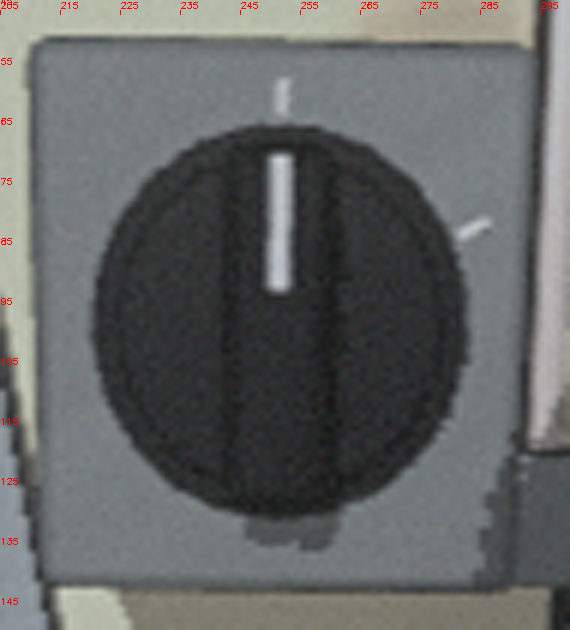

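Run:
```python
from h import *
K=[.6385,-.1941]; y0=DY+np.pi/2-.007
movel([*K,.22],max_speed=.2,attitude=list(dq(y0)))
print(movel([*K,.140],max_speed=.1,until_force=8)); st("down")
gripper_close(35); st("closed")
for a in (.25,.5):
    reach([*K,.140],list(dq(y0-a))); st(str(a)); print(np.round(get_obs()["ft_torque"],3))
```

```text
False
down t 44.59 p [ 0.6389 -0.1943  0.1405] yaw 1.416 w 0.0929 F [-0.1  1.   0.9] j [ 0.12  0.64  0.14  1.82 -0.13  0.69  1.75]
closed t 45.74 p [ 0.6385 -0.1942  0.14  ] yaw 1.415 w 0.0179 F [-0.6 -1.  -0.4] j [ 0.12  0.64  0.14  1.82 -0.13  0.69  1.75]
0.25 t 46.04 p [ 0.6385 -0.194   0.14  ] yaw 1.172 w 0.0178 F [-0.6  0.1 -0.3] j [ 0.07  0.64  0.22  1.83 -0.2   0.69  1.57]
[-0.103 -0.111  0.039]
0.5 t 46.34 p [ 0.6385 -0.194   0.14  ] yaw 0.925 w 0.0179 F [ 0.3 -0.3 -0.1] j [ 0.03  0.65  0.29  1.83 -0.27  0.7   1.39]
[ 0.009 -0.198  0.107]
```

Run:
```python
from h import *
K=[.6385,-.1941]; y0=DY+np.pi/2-.007
for a in (.75,.95,1.07,1.11,1.13):
    reach([*K,.140],list(dq(y0-a))); o=get_obs(); print(a,round(o["clock"],2),round(y0-yawof(o["eef_rot"]),3),np.round(o["ft_torque"],3),np.round(o["force"],1))
wait(.3); o=get_obs(); print(round(y0-yawof(o["eef_rot"]),3),np.round(o["ft_torque"],3)); wshot("wk2")
for n in("scene","top"):
    p,d=read_camera(n); cv2.imwrite(f"pics/{n}3.png",cv2.resize(p[:,:,::-1],(800,600),interpolation=cv2.INTER_CUBIC))
wait(1.4); st()
p,d=read_camera("scene"); cv2.imwrite("pics/s4.png",cv2.resize(p[100:240,250:390,::-1],None,fx=4,fy=4,interpolation=cv2.INTER_CUBIC))
```

```text
0.75 46.64 0.739 [ 0.089 -0.32  -0.013] [0.7 1.  0.2]
0.95 46.91 0.939 [ 0.136 -0.411  0.095] [0.3 0.5 0.1]
1.07 47.16 1.061 [ 0.256 -0.531  0.119] [ 1.4  1.6 -0.4]
1.11 47.41 1.105 [ 0.394 -0.724  0.066] [ 2.9  2.  -1.1]
1.13 47.66 1.128 [ 0.439 -0.911  0.523] [ 3.6  2.2 -1.3]
1.129 [ 0.57  -1.07   0.493]
 t 49.51 p [ 0.6387 -0.1939  0.14  ] yaw 0.286 w 0.0179 F [ 4.7  2.2 -2. ] j [-0.08  0.68  0.47  1.84 -0.44  0.73  0.92]
```

View pics/s4.png

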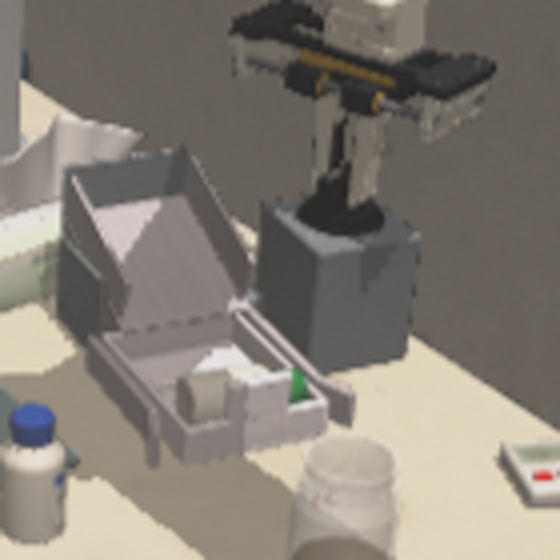

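At 1.13 rad the moment jumped, so the knob is at its stop. The bottle has rolled out and lies in the tray at (250,395). I'll bring the knob home, let go and retreat.

Run:
```python
from h import *
K=[.6385,-.1941]; y0=DY+np.pi/2-.007
for a in (.85,.55,.25,.05):
    reach([*K,.140],list(dq(y0-a)))
open_gripper(); st("open"); 
movel([*K,.25],max_speed=.15)
reach([.70,-.19,.32],list(dq(DY+np.pi/2))); wait(.3); st(); wshot("wf")
```

```text
open t 52.05 p [ 0.6385 -0.1941  0.14  ] yaw 1.366 w 0.0931 F [0.1 0.  1.1] j [ 0.11  0.64  0.16  1.82 -0.15  0.69  1.72]
 t 53.69 p [ 0.6992 -0.1901  0.3191] yaw 1.422 w 0.093 F [0.1 0.1 0.4] j [ 0.07  0.53  0.19  1.51 -0.11  1.11  1.71]
```

View pics/wf.png

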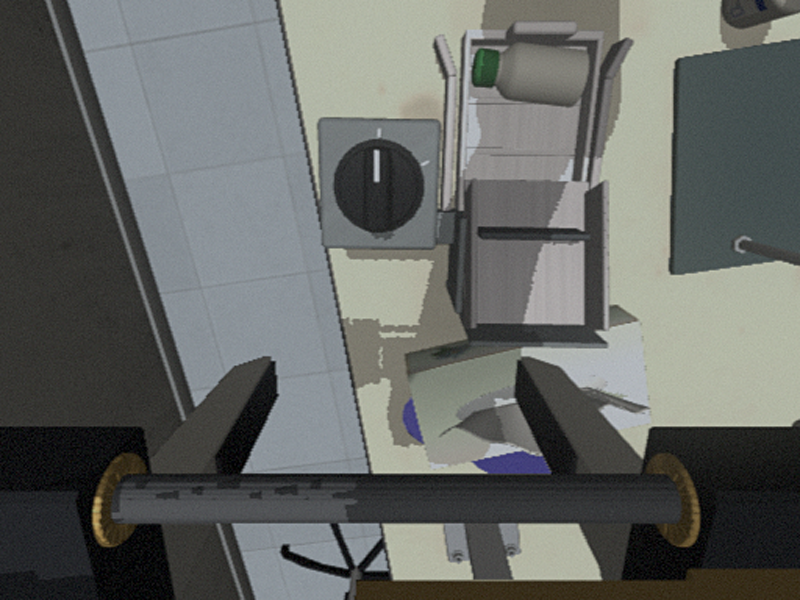

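Run:
```python
from h import *
def todock(p): 
    r=np.array(p)-DOCK; return np.round([r[0]*np.cos(DY)+r[1]*np.sin(DY),-r[0]*np.sin(DY)+r[1]*np.cos(DY)],4)
k=.64
for n,c in (("wf",((466,31),(604,31))),("wk",((329,81),))):
  for u,v in c: print(n,todock(wonz(n,u*k-.2,v*k-.2,.03)[:2]))
P=wcloud("wf")
for w in ("wk","wf"):
    P=wcloud(w); A=P.reshape(-1,3); B=A[(A[:,2]>.146)&(A[:,2]<.157)&(np.hypot(A[:,0]-.6385,A[:,1]+.194)<.04)]
    print(w,cv2.minAreaRect((B[:,:2]*1000).astype(np.float32)))
wcrop("wf",290,10,105,115,6,"wfc.png")
p,d=read_camera("scene"); cv2.imwrite("pics/s5.png",cv2.resize(p[:,:,::-1],(800,600),interpolation=cv2.INTER_CUBIC))
```

```text
wf [-0.1505 -0.0561]
wf [-0.1506  0.0588]
wk [-0.0874 -0.1799]
wk ((638.4727172851562, -194.14828491210938), (17.941930770874023, 55.420867919921875), 80.45497131347656)
wf ((638.2494506835938, -194.22686767578125), (17.182889938354492, 55.43377685546875), 80.94994354248047)
```

View pics/wfc.png

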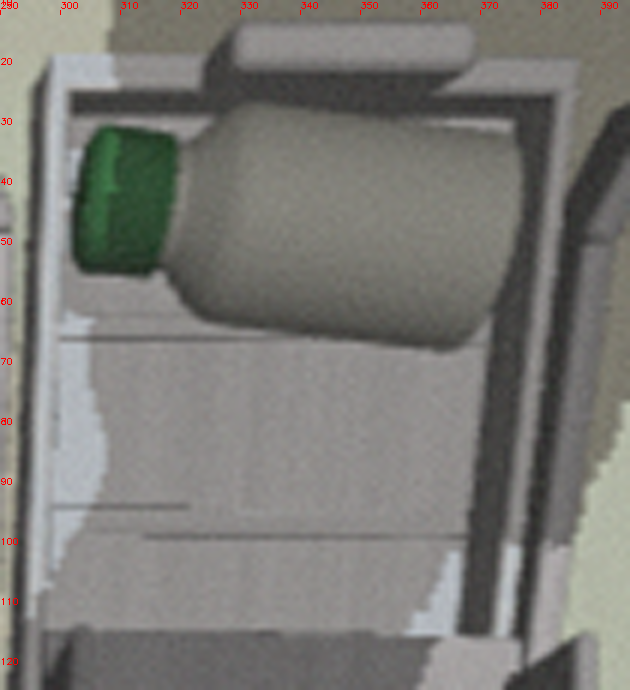

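View pics/s5.png

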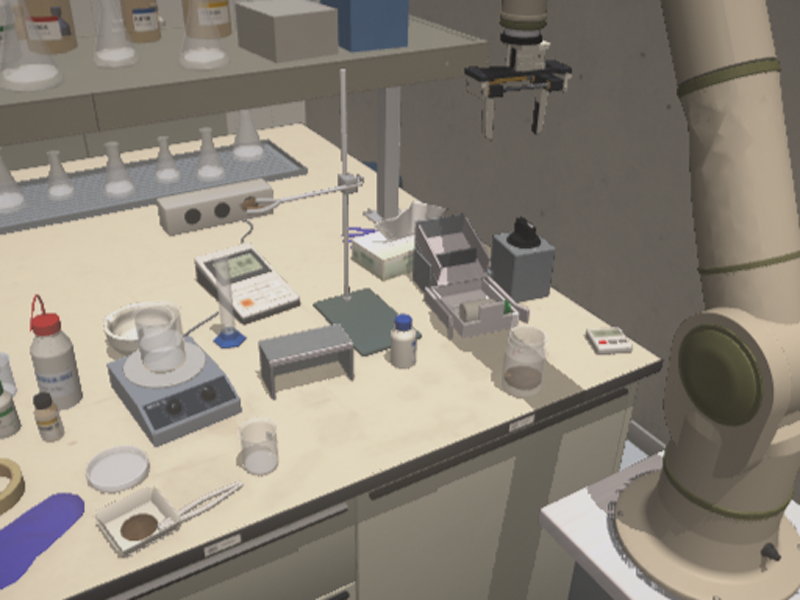

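Run:
```python
from h import *
wait(.5); job_done(); st()
```

```text
the job is handed in; nothing more can be done
the job is handed in; nothing more can be done
```

The job is handed in at about 54 s of the 72 s allowed. The tray is docked with the bottle in it and the knob is back home; no verdict came back.

**What I did:**
- I pulled the tray out of the bay by its rim. The tab was still too close to the bay mouth for an open finger, so I carried the tray by the rim to open bench.
- I regrasped it by the tab, turned it, lowered it between the rails and slid it in until the force stop triggered, then let go.
- I twisted the knob to its stop, where the moment rose sharply at about 1.1 rad. I held it for roughly 2 s while the bottle rolled out, then brought it nearly home, released it and backed off.

**Last checks:**
- **Tray:** its outer end measured 150.5 mm in front of the stop, which puts the rim at the stop. It sat about 1 mm off sideways and was aligned with the dock.
- **Knob:** the bar's angle was within 0.01 rad of where it started.
- **Bottle:** it lies in the tray beside the tab, slightly skewed. I judged it at rest from still pictures and did not measure its speed.
- **Bystanders:** the jar, beaker and reagent bottle look unmoved and upright in the last scene picture; I did not measure them again.

**Disagreement:** the top camera gave positions up to about 10 mm off from the wrist camera. I worked from the wrist measurements, and they fitted at every contact.

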